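Sort badge blanks by feel into the pried-open case

TASK

Pry up the stiff lid of the green case with the blade tool under its lip and swing it fully open, then lay the tool down on the bench. Feel each steel badge blank by sliding it on the plate: put the ones that drag (rough underside, ready for bonding) in the case and the ones that glide (polished underside) in the open grey tray, all lying low inside. When every blank is sorted, shut the case lid fully, and leave the tape roll, spray can and mug alone.

Things in the scene. Friction and masses are not known exactly. Their poses are not given: they have to be found in the camera images.
- plate: Fixed dark steel feel plate 200 (x) x 310 (y) x 4 mm on the bench; origin at the centre of its underside, at bench height. The blanks start on it. Pushed along level on it (or elsewhere), a rough blank resists with about 0.7 to 0.9 of its weight (some 3.1 N), a polished one with about 0.1 to 0.15 (some 0.5 N); held still after the push, half or more of that stays.
- case: Fixed green case, 240 (own x) x 126 (own y) x 52 mm high, open-topped under its lid, walls and floor 4 mm thick. Origin at the centre of its underside. Its lid is hinged along the own +y side and its lip overhangs the own -y side. A solid dark step runs along the -y wall, 14 mm thick and 42 mm high: the slot between its top and the lid is 10 mm high and 14 mm deep.
- lid (a joint): Angle of the case lid in rad: 0 shut, growing as it opens, stop at 1.9 (past upright). The hinge is stiff: the lid stays at whatever angle it is left, and takes about 2.5 N at the lip to raise.
- lid_hinge (a point): Middle of the lid's hinge line, on the lid's underside, 52.5 mm above the bench, 63 mm from the case's centre towards its +y side.
- lid_lip (a point): Middle of the lid's free edge, on its underside, 144 mm from the hinge line. The lid is a 244 x 144 x 4 mm plate of about 0.2 kg; shut, it overhangs the case's -y wall by 18 mm.
- tray: Fixed open grey tray 240 (own x) x 110 (own y) x 22 mm high, walls and floor 4 mm thick, origin at the centre of its underside.
- pry_grip (a point): Centre of the blade tool's handle, 90 (own x) x 16 x 16 mm black plastic; the tool weighs 80 g. Lying on the bench this point is 8 mm up. Own x points to the blade.
- pry_tip (a point): Tip of the tool's steel blade, 125 mm along own x from the handle's centre; the blade is 80 mm long, 16 mm wide and 3 mm thick, its flat level when the tool lies on the bench, at the height of the handle's middle.
- blank_a_mid (a point): Steel badge blank, a flat bar 64 (own x) x 40 (own y) x 20 (own z) mm, about 0.4 kg (0.34 to 0.46). This point is its centre, 10 mm above its underside. All blanks look alike; the underside is either ground rough or polished. May be absent; 4 to 6 are there.
- blank_b_mid (a point): Steel badge blank, a flat bar 64 (own x) x 40 (own y) x 20 (own z) mm, about 0.4 kg (0.34 to 0.46). This point is its centre, 10 mm above its underside. All blanks look alike; the underside is either ground rough or polished. May be absent; 4 to 6 are there.
- blank_c_mid (a point): Steel badge blank, a flat bar 64 (own x) x 40 (own y) x 20 (own z) mm, about 0.4 kg (0.34 to 0.46). This point is its centre, 10 mm above its underside. All blanks look alike; the underside is either ground rough or polished. May be absent; 4 to 6 are there.
- blank_d_mid (a point): Steel badge blank, a flat bar 64 (own x) x 40 (own y) x 20 (own z) mm, about 0.4 kg (0.34 to 0.46). This point is its centre, 10 mm above its underside. All blanks look alike; the underside is either ground rough or polished. May be absent; 4 to 6 are there.
- blank_e_mid (a point): Steel badge blank, a flat bar 64 (own x) x 40 (own y) x 20 (own z) mm, about 0.4 kg (0.34 to 0.46). This point is its centre, 10 mm above its underside. All blanks look alike; the underside is either ground rough or polished. May be absent; 4 to 6 are there.
- blank_f_mid (a point): Steel badge blank, a flat bar 64 (own x) x 40 (own y) x 20 (own z) mm, about 0.4 kg (0.34 to 0.46). This point is its centre, 10 mm above its underside. All blanks look alike; the underside is either ground rough or polished. May be absent; 4 to 6 are there.
- tape: Bystander: cardboard tape roll, 84 mm across, 25 mm high, origin at its underside. Leave alone.
- spray: Bystander: upright spray can, 56 mm across, 170 mm high, origin at its underside. Leave alone.
- mug: Bystander: white mug, 76 mm across, 90 mm high, origin at its underside. Leave alone.
- blank_a: The same blank as blank_a_mid, origin at the centre of its underside. In the rules, rough_1 to rough_3 and polished_1 to polished_3 are the centres of the rough and the polished blanks; which blank is which must be felt.
- blank_b: The same blank as blank_b_mid, origin at the centre of its underside.
- blank_c: The same blank as blank_c_mid, origin at the centre of its underside.
- blank_d: The same blank as blank_d_mid, origin at the centre of its underside.
- blank_e: The same blank as blank_e_mid, origin at the centre of its underside.
- blank_f: The same blank as blank_f_mid, origin at the centre of its underside.
- pry: The blade tool, origin under the middle of its handle (8 mm below pry_grip).
Mind the look-alikes: they are no part of the job. Leave any brown look-alike of the blank_f alone.

How it is judged (in metres and radians):
On the way, in this order (a step that is already met when the one before it is completed fails the run):
1. the lid is pried up a little way by the blade tool, not by the fingers (value of joint lid above 0.2 rad and contact force between pry and lid above 0.3 N and contact force between the fingers and lid below 0.2 N), for 0.1 s.
2. the lid is swung fully open and the tool laid on the bench (value of joint lid above 1.4 rad and height (world z) of pry_grip below 0.03 m and contact force between the fingers and pry below 0.2 N and not (x of pry_grip in the frame of case between -0.12 and 0.12 m and y of pry_grip in the frame of case between -0.063 and 0.063 m) and not (x of pry_grip in the frame of tray between -0.12 and 0.12 m and y of pry_grip in the frame of tray between -0.055 and 0.055 m)), for 0.2 s.
3. with the lid still open, every rough blank lies in the case and every polished one in the tray (value of joint lid above 0.8 rad and x of polished_1 in the frame of tray between -0.118 and 0.118 m and y of polished_1 in the frame of tray between -0.053 and 0.053 m and z of polished_1 in the frame of tray between 0 and 0.04 m and x of rough_1 in the frame of case between -0.118 and 0.118 m and y of rough_1 in the frame of case between -0.061 and 0.061 m and z of rough_1 in the frame of case between 0 and 0.04 m and x of rough_2 in the frame of case between -0.118 and 0.118 m and y of rough_2 in the frame of case between -0.061 and 0.061 m and z of rough_2 in the frame of case between 0 and 0.04 m and x of polished_2 in the frame of tray between -0.118 and 0.118 m and y of polished_2 in the frame of tray between -0.053 and 0.053 m and z of polished_2 in the frame of tray between 0 and 0.04 m and x of rough_3 in the frame of case between -0.118 and 0.118 m and y of rough_3 in the frame of case between -0.061 and 0.061 m and z of rough_3 in the frame of case between 0 and 0.04 m and x of polished_3 in the frame of tray between -0.118 and 0.118 m and y of polished_3 in the frame of tray between -0.053 and 0.053 m and z of polished_3 in the frame of tray between 0 and 0.04 m), for 0.2 s.
At the end, for the whole second after the job is handed in: Rough blanks lie inside the case, polished ones inside the tray (centres within the walls, under 40 mm above the underside); the lid is shut to within 0.05 rad; the blade tool lies on the bench (handle centre under 30 mm up) outside case and tray (x of polished_1 in the frame of tray between -0.118 and 0.118 m and y of polished_1 in the frame of tray between -0.053 and 0.053 m and z of polished_1 in the frame of tray between 0 and 0.04 m and x of rough_1 in the frame of case between -0.118 and 0.118 m and y of rough_1 in the frame of case between -0.061 and 0.061 m and z of rough_1 in the frame of case between 0 and 0.04 m and x of rough_2 in the frame of case between -0.118 and 0.118 m and y of rough_2 in the frame of case between -0.061 and 0.061 m and z of rough_2 in the frame of case between 0 and 0.04 m and x of polished_2 in the frame of tray between -0.118 and 0.118 m and y of polished_2 in the frame of tray between -0.053 and 0.053 m and z of polished_2 in the frame of tray between 0 and 0.04 m and x of rough_3 in the frame of case between -0.118 and 0.118 m and y of rough_3 in the frame of case between -0.061 and 0.061 m and z of rough_3 in the frame of case between 0 and 0.04 m and x of polished_3 in the frame of tray between -0.118 and 0.118 m and y of polished_3 in the frame of tray between -0.053 and 0.053 m and z of polished_3 in the frame of tray between 0 and 0.04 m and value of joint lid below 0.05 rad and height (world z) of pry_grip below 0.03 m and not (x of pry_grip in the frame of case between -0.12 and 0.12 m and y of pry_grip in the frame of case between -0.063 and 0.063 m) and not (x of pry_grip in the frame of tray between -0.12 and 0.12 m and y of pry_grip in the frame of tray between -0.055 and 0.055 m)); the robot touches nothing.
It fails at once if the tape roll is disturbed (moved over 25 mm or tipped) (distance of tape from where it was at the start of the episode above 0.025 m or angle between tape's own z axis and vertical above 0.4 rad).
It fails at once if the spray can is disturbed (moved over 25 mm or tipped) (distance of spray from where it was at the start of the episode above 0.025 m or angle between spray's own z axis and vertical above 0.4 rad).
It fails at once if the mug is disturbed (moved over 25 mm or tipped) (distance of mug from where it was at the start of the episode above 0.025 m or angle between mug's own z axis and vertical above 0.4 rad).
Of blank_a, blank_b, blank_c, blank_d, blank_e, blank_f only 4 to 6 are there at a start; the rules pass over those that are not, and their reading is None.
At some moment in a run one of pry, blank_a, blank_b, blank_c, blank_d, blank_e, blank_f may be knocked a few centimetres aside while the robot is not near it.
Once in a run the grip may slacken for a moment while it holds something.
It also fails if it takes over 210 s, if anything falls off the work surface, if the arm or the gripper's body presses on something with over 40 N, if the wrist force passes 120 N, or if a joint passes its speed limit or range.

ROBOT

A 6-joint arm with a two-finger parallel gripper is mounted at the origin on the work surface. World frame = base frame: x ahead of the robot, y to its left, z up, the work surface at z = 0. Lengths are in mm, angles in rad, forces in N, time in s.
With the tool pointing down it reaches from about 225 to 725 mm from the base axis. Payload 3.1 kg.
Tool frame: the origin (TCP) lies at the very end of the fingers, on their centre line; the grasp point (between the pads) lies 19 mm behind it (r.pinch_z is the distance from the TCP to the grasp point, in mm); x points along the fingers, z is the direction in which the jaws open and shut, and the axes are right-handed (so a half turn about x gives the same grasp; the last joint's range is limited). The gripper opens to 85 mm and grips with 20 to 120 N. Pads are 22 mm wide; open, the fingers measure 114 mm over their backs; the gripper's body (76 mm by 85 mm) begins 54 mm behind the grasp point. The pads swing forward as they close: fully open they stand 13 mm farther back than shut.
Start: joints at [-1.26, 0.048, 0.099, 1.622, 0, 1.443], TCP at [223.033, -475.262, 231.312] pointing down, gripper open.
Joint ranges: [-2.91, 2.91], [-0.99, 1.94], [-1.21, 1.42], [-2.12, 2.29], [-1.49, 1.47], [-3.14, 3.14]. Speed limits (rad/s): [2.79, 2.79, 3.14, 3.14, 3.14, 3.14].

INTERFACE

Orientations are given as a rotation vector (axis times angle).
In Python, from bench import r gives the robot as it stands. The module is installed in compiled form; this text tells all that it offers. Calls block until the motion is done:
- r.move_pose(position, orientation): joint-space move of the TCP to a pose.
- r.movel(position, rate=150, orientation=None, contact_N=None): straight line of the TCP; orientation=None keeps the orientation; rate is the mean speed in mm/s. With contact_N (N) it stops when the force on the tool has changed by that much, and returns True; else False.
- r.movej(angles): joint-space move.
- r.grip(opening, squeeze=None): opening from 0.0 (shut) to 1.0 (fully open); squeeze is the grip in N (None keeps the last); returns when the fingers have stopped.
- r.pause(seconds).
- r.ik(position, orientation): joint angles nearest the present ones, or None.
- r.snapshot(name): name is "scene" or "side" or "wrist"; returns the picture (384x512x3 uint8, red, green, blue); there is no depth.
- r.camera_model(name): a dict with "K" (3x3 intrinsics, pixels), "dist_coeffs" ([k1, k2, p1, p2, k3] as OpenCV has them; the pictures are not rectified), "pose" (4x4, takes a point from camera to world coordinates); the wrist camera has in their place "T_tool_cam" (4x4, takes a point from camera to tool coordinates, whose origin is the TCP and whose axes are the tool frame's). Camera axes: x right, y down, z forward; pixel columns grow to the right and rows downward; lengths in mm; the calibration is good to about 2 mm. A picture is of the moment at which its call begins: read the wrist's pose just before it. camera_model takes no time and is no camera call.
A pose or a line that the arm cannot do raises r.MotionError and nothing moves.
- r.close_job(): hands the job in, once; it reports no verdict.
Readings, each from a call of its own:
- r.get_clock(): time.
- r.get_joint_pos(): joint angles.
- r.get_qd(): joint speeds.
- r.get_joint_efforts(): joint torques, N m.
- r.get_eef_pos(): TCP position.
- r.get_orientation(): TCP orientation.
- r.get_force(): force on the tool from outside, world axes, zero at the start.
- r.get_moment(): the same for the moment, N m.
- r.get_opening(): opening from 0.0 (shut) to 1.0 (fully open).
Only numpy, scipy, OpenCV 4.12 (cv2) and the standard library are available. Lean on these libraries where they do the work, as an engineer would, in place of code of your own. Each camera call takes 0.05 s, during which the arm holds its last target. There are 200 camera calls.

## Working session

There is one attempt and no reset: what is moved stays moved. The work goes in short steps, each a Python script; the robot and the scene stay as the last script left them, time stands still between calls to the robot, and variables do not carry over. Pictures are saved under pics/ and viewed, about 12 in all and at most 16, crops included, and the job is handed in when it is done.

```bash
mkdir -p pics
python3 - <<'E'
from bench import r
import cv2,numpy as np
np.set_printoptions(precision=3,suppress=True)
for n in ("scene","side","wrist"):
    cv2.imwrite(f"pics/{n}0.png",cv2.cvtColor(r.snapshot(n),cv2.COLOR_RGB2BGR))
    print(n,r.camera_model(n))
print(r.get_clock(),r.get_orientation(),r.get_force(),r.get_opening(),r.pinch_z)
a=cv2.imread("pics/scene0.png");b=cv2.imread("pics/side0.png")
cv2.imwrite("pics/s0big.png",cv2.resize(a,(800,600),interpolation=cv2.INTER_CUBIC))
cv2.imwrite("pics/d0big.png",cv2.resize(b,(800,600),interpolation=cv2.INTER_CUBIC))
E
```

```text
scene {'K': array([[366.974,   0.   , 255.688],
       [  0.   , 366.974, 189.575],
       [  0.   ,   0.   ,   1.   ]]), 'dist_coeffs': array([-0.078,  0.   ,  0.   ,  0.   ,  0.   ]), 'pose': array([[   0.685,    0.444,   -0.577, 1306.042],
       [   0.728,   -0.408,    0.551, -651.297],
       [   0.01 ,   -0.798,   -0.603,  837.089],
       [   0.   ,    0.   ,    0.   ,    1.   ]])}
side {'K': array([[461.124,   0.   , 254.109],
       [  0.   , 461.124, 195.116],
       [  0.   ,   0.   ,   1.   ]]), 'dist_coeffs': array([0.001, 0.   , 0.   , 0.   , 0.   ]), 'pose': array([[ -0.833,  -0.31 ,   0.458, -57.874],
       [ -0.553,   0.463,  -0.693, 972.86 ],
       [  0.003,  -0.831,  -0.557, 796.08 ],
       [  0.   ,   0.   ,   0.   ,   1.   ]])}
wrist {'K': array([[327.546,   0.   , 261.507],
       [  0.   , 327.546, 196.164],
       [  0.   ,   0.   ,   1.   ]]), 'dist_coeffs': array([-0.015,  0.   ,  0.   ,  0.   ,  0.   ]), 'T_tool_cam': array([[   0.001,   -0.275,    0.961, -143.732],
       [  -0.   ,   -0.961,   -0.275,   68.833],
       [   1.   ,   -0.   ,   -0.001,   -0.617],
       [   0.   ,    0.   ,    0.   ,    1.   ]])}
0.15 [ 0.881  1.387 -0.879] [ 0.051 -0.353  0.596] 0.9970858688332247 18.700000000000003
```

View pics/s0big.png

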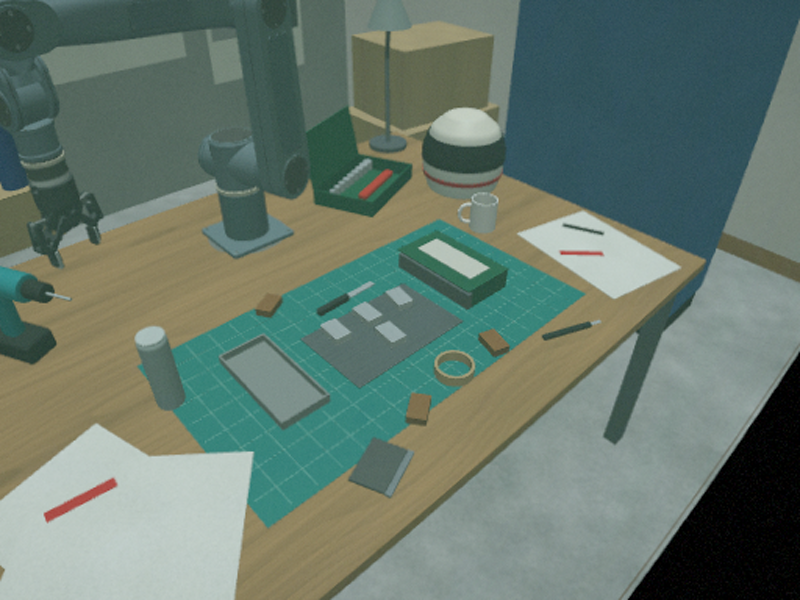

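View pics/d0big.png

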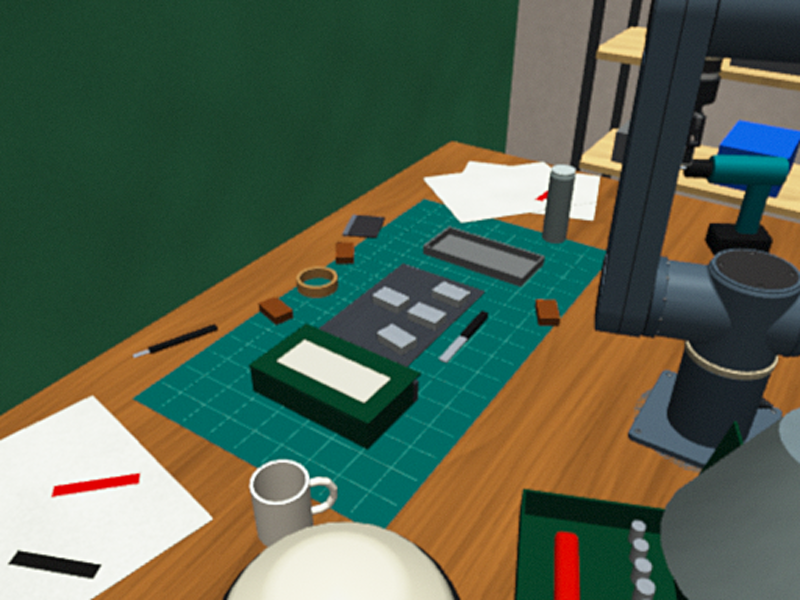

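```bash
cat > h.py <<'E'
from bench import r
import cv2,numpy as np
from scipy.spatial.transform import Rotation as Ro
np.set_printoptions(precision=3,suppress=True)
def down(a):
    "tool pointing down, jaws opening along world angle a"
    c,s=np.cos(a),np.sin(a)
    return Ro.from_matrix(np.array([[0,-s,c],[0,c,s],[-1,0,0]])).as_rotvec()
def campose(n):
    m=r.camera_model(n)
    if n!="wrist": return m,m["pose"]
    T=np.eye(4);T[:3,:3]=Ro.from_rotvec(r.get_orientation()).as_matrix();T[:3,3]=r.get_eef_pos()
    return m,T@m["T_tool_cam"]
def shot(n,name):
    m,P=campose(n);im=cv2.cvtColor(r.snapshot(n),cv2.COLOR_RGB2BGR)
    cv2.imwrite(f"pics/{name}.png",im);np.save(f"pics/{name}.npy",P);return im,m,P
def ray(m,P,uv,z):
    "pixels -> points on plane height z"
    p=cv2.undistortPoints(np.array(uv,float).reshape(-1,1,2),m["K"],m["dist_coeffs"])[:,0]
    d=np.c_[p,np.ones(len(p))]@P[:3,:3].T;o=P[:3,3]
    return o+d*((z-o[2])/d[:,2])[:,None]
def proj(m,P,X):
    Q=np.linalg.inv(P);return cv2.projectPoints(np.array(X,float).reshape(-1,1,3),cv2.Rodrigues(Q[:3,:3])[0],Q[:3,3],m["K"],m["dist_coeffs"])[0][:,0]
E
python3 - <<'E'
from h import *
m,P=campose("scene");k=512/800
S=lambda l,z:print(ray(m,P,np.array(l)*k,z)[:,:2])
print("blanks");S([(336,329),(368,311),(400,295),(390,331)],22)
print("lid corners");S([(400,256),(441,234),(507,269),(470,297)],55)
print("plate");S([(303,340),(363,387),(462,321),(405,286)],4)
print("pry h/t");S([(320,312),(347,298),(374,284)],8)
print("tray");S([(220,363),(284,425),(328,394),(266,338)],22)
print("mug spray tape");S([(483,227),(170,405),(455,372)],0)
print("browns");S([(268,305),(493,342),(418,408)],20)
for x,y,z in((450,0,400),(400,0,400),(400,0,450),(480,0,350)):
    for a in (0,1.571,-1.571): print(x,y,z,a,r.ik([x,y,z],down(a)) )
E
```

```text
blanks
[[519.029 -90.721]
 [518.527   2.218]
 [523.723  97.51 ]
 [604.014  -8.171]]
lid corners
[[437.708 178.139]
 [433.358 331.472]
 [654.71  330.7  ]
 [668.076 178.848]]
plate
[[ 482.046 -154.661]
 [ 678.518 -149.568]
 [ 674.124  150.68 ]
 [ 487.918  148.472]]
pry h/t
[[432.762 -70.742]
 [433.433   9.03 ]
 [434.113  94.068]]
tray
[[ 442.863 -333.223]
 [ 667.435 -328.573]
 [ 660.619 -222.095]
 [ 440.676 -220.484]]
mug spray tape
[[ 426.815  519.792]
 [ 458.816 -457.305]
 [ 772.042   19.966]]
browns
[[ 342.996 -152.446]
 [ 778.942  131.397]
 [ 802.293 -118.464]]
450 0 400 0 [-0.149 -0.027  0.372  1.97   0.     1.422]
450 0 400 1.571 [-0.149 -0.027  0.372  1.97   0.    -0.149]
450 0 400 -1.571 [-0.149 -0.027  0.372  1.97   0.     2.993]
400 0 400 0 [-0.168 -0.153  0.256  1.98   0.     1.403]
400 0 400 1.571 [-0.168 -0.153  0.256  1.98   0.    -0.168]
400 0 400 -1.571 [-0.168 -0.153  0.256  1.98   0.     2.974]
400 0 450 0 [-0.168 -0.085  0.43   2.086  0.     1.403]
400 0 450 1.571 [-0.168 -0.085  0.43   2.086  0.    -0.168]
400 0 450 -1.571 [-0.168 -0.085  0.43   2.086  0.     2.974]
480 0 350 0 [-0.14  -0.002  0.29   1.863  0.     1.431]
480 0 350 1.571 [-0.14  -0.002  0.29   1.863  0.    -0.14 ]
480 0 350 -1.571 [-0.14  -0.002  0.29   1.863  0.     3.002]
```

Run:
```python
from h import *
r.move_pose([480,-190,350],down(0)); a,_,_=shot("wrist","w1")
r.move_pose([480,80,350],down(0)); b,_,_=shot("wrist","w2")
cv2.imwrite("pics/w12.png",cv2.resize(np.vstack([b,a]),(400,600),interpolation=cv2.INTER_AREA))
cv2.imwrite("pics/w2b.png",cv2.resize(b,(800,600),interpolation=cv2.INTER_CUBIC))
print(r.get_clock(),r.get_eef_pos())
```

```text
2.7917 [480.373  78.666 349.785]
```

View pics/w2b.png

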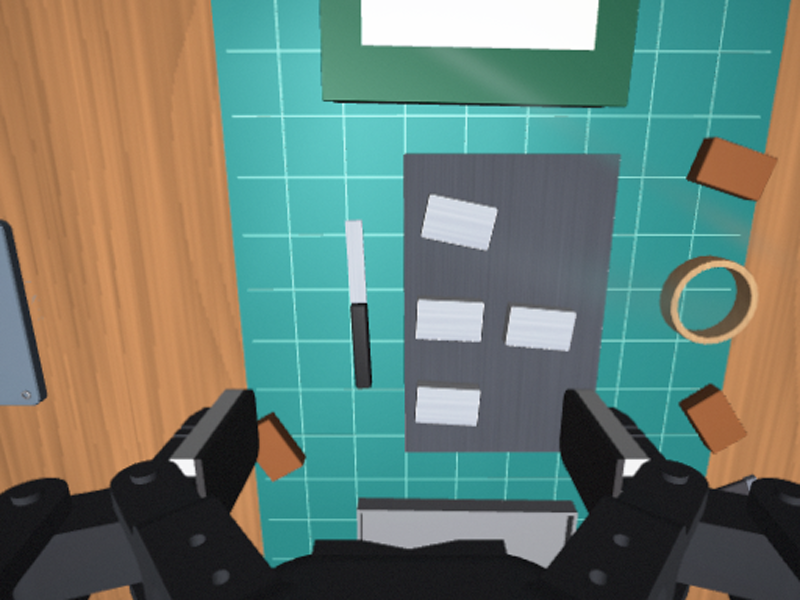

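Picture 3 (wrist, 800x600 scale): four light blanks on the dark plate at (459,222), (450,320), (540,328), (448,406). The blade tool is at (360,310) with its handle below and blade up. The lid lip edge runs (323,100)–(628,105), and there are three brown decoys.

```bash
cat >> h.py <<'E'
def quads(im,m,P,mask,z,amin,amax):
    "centre, long side, short side, long-axis angle of blobs on plane z"
    out=[]
    mask=cv2.morphologyEx(mask.astype(np.uint8),cv2.MORPH_OPEN,np.ones((3,3)))
    for c in cv2.findContours(mask,cv2.RETR_EXTERNAL,cv2.CHAIN_APPROX_NONE)[0]:
        if cv2.contourArea(c)<60: continue
        X=ray(m,P,c[:,0],z)[:,:2].astype(np.float32)
        (cx,cy),(w,h),a=cv2.minAreaRect(X);a=np.radians(a)
        if w<h: w,h,a=h,w,a+np.pi/2
        a=(a+np.pi/2)%np.pi-np.pi/2
        if amin<w*h<amax: out.append((cx,cy,w,h,a,*c[:,0].mean(0)))
    return np.array(out)
def blanks(im,m,P,z=24):
    hsv=cv2.cvtColor(im,cv2.COLOR_BGR2HSV)
    q=quads(im,m,P,(hsv[...,1]<45)&(hsv[...,2]>165),z,1500,4500)
    return q
E
python3 - <<'E'
from h import *
m=r.camera_model("wrist")
for n in("w2","w1"):
    im=cv2.imread(f"pics/{n}.png");P=np.load(f"pics/{n}.npy");print(n,"blanks\n",blanks(im,m,P))
    h=cv2.cvtColor(im,cv2.COLOR_BGR2HSV)
    if n=="w2": print([h[int(y*.64),int(x*.64)] for x,y in((459,222),(450,320),(362,360),(356,260),(440,80),(470,130),(500,400))])
    # tool: black handle
    print("handle\n",quads(im,m,P,(h[...,2]<60),16,900,3000))
    print("blade\n",quads(im,m,P,(h[...,1]<60)&(h[...,2]>140),9.5,600,1800))
    print("plate\n",quads(im,m,P,(h[...,1]<90)&(h[...,2]<150)&(h[...,2]>55),4,30000,80000))
    print("green\n",quads(im,m,P,(h[...,0]>60)&(h[...,0]<80)&(h[...,1]>100),56.5,8000,60000))
    print("greytop\n",quads(im,m,P,(h[...,1]<60)&(h[...,2]>60),22,8000,60000))
    k=.64
    if n=="w2": print("lip",ray(m,P,np.array([(323,100),(628,105)])*k,54.5))
E
```

```text
w2 blanks
 [[517.232 -89.687  62.942  39.501  -0.069 285.975 259.617]
 [605.643  -7.434  63.388  39.198  -0.101 345.5   210.071]
 [517.499   0.92   63.166  39.083  -0.05  287.264 204.837]
 [524.183  94.638  63.155  39.238  -0.206 293.289 141.948]]
[array([108,  23, 223], dtype=uint8), array([108,  20, 224], dtype=uint8), array([105,   8,  64], dtype=uint8), array([111,  18, 230], dtype=uint8), array([ 77, 111, 138], dtype=uint8), array([ 89, 138, 192], dtype=uint8), array([114,  35, 103], dtype=uint8)]
handle
 [[101.887   5.114 177.925   6.99   -1.569  15.876 198.5  ]]
blade
 [[427.57   55.362  79.696  16.053  -1.537 227.387 167.   ]]
plate
 []
green
 [[590.125 229.533 128.229  75.204   0.003 365.434  36.974]
 [472.14  210.787 159.769  63.773  -0.554 252.53   41.5  ]]
greytop
 [[ 862.441 -291.213  157.266   84.503   -0.233  471.066  362.337]
 [  92.189 -290.343  161.145   83.444    0.267   51.546  362.577]
 [ 541.045 -245.193  240.672   87.37    -0.031  302.544  335.2  ]]
lip [[410.422 195.907  54.5  ]
 [655.783 192.066  54.5  ]]
w1 blanks
 [[517.441 -89.894  62.982  39.187  -0.068 290.671  78.913]
 [605.69   -8.509  62.623  35.742  -0.098 360.832  13.557]
 [518.029  -6.076  62.893  24.461  -0.001 292.368   9.949]]
handle
 []
blade
 [[518.638  -3.133  66.14   26.431  -0.001 292.182  10.204]]
plate
 [[573.919 -70.797 199.209 165.449  -0.001 329.898  58.204]]
green
 []
greytop
 [[ 832.135 -562.5    101.002  100.281    1.339  463.326  360.161]
 [ 626.179 -496.021  135.32    90.967    0.895  342.83   331.253]
 [ 540.759 -269.407  240.052  113.311   -0.019  303.581  215.817]
 [ 570.282  -72.635  191.568  159.375   -0.001  330.155   61.343]]
```

View pics/w12.png

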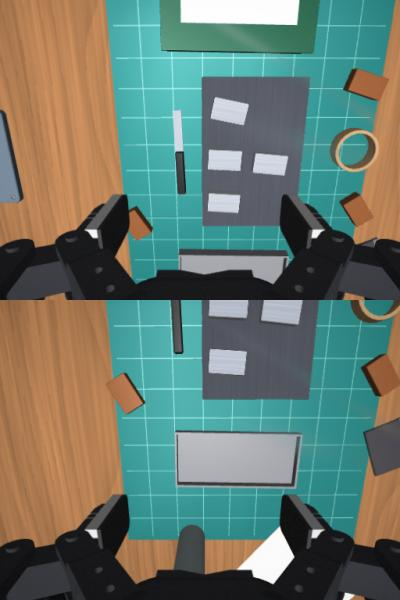

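Run:
```python
from h import *
r.move_pose([500,230,330],down(0)); im,m,P=shot("wrist","w3")
h=cv2.cvtColor(im,cv2.COLOR_BGR2HSV)
mask=((h[...,0]>66)&(h[...,0]<84)&(h[...,1]>70)&(h[...,2]<175)).astype(np.uint8)
mask=cv2.morphologyEx(mask,cv2.MORPH_OPEN,np.ones((5,5)))
c=max(cv2.findContours(mask,cv2.RETR_EXTERNAL,cv2.CHAIN_APPROX_NONE)[0],key=cv2.contourArea)
X=ray(m,P,c[:,0],56.5)[:,:2].astype(np.float32);print(cv2.minAreaRect(X),cv2.boxPoints(cv2.minAreaRect(X)))
a=cv2.imread("pics/w2.png")[120:300,180:400];b=cv2.resize(im,(400,300))
a=cv2.resize(a,(400,327));cv2.imwrite("pics/v5.png",np.vstack([b,a]))
```

```text
((532.905029296875, 265.28338623046875), (143.42184448242188, 243.5973358154297), 88.89607238769531) [[409.747 195.932]
 [653.299 191.239]
 [656.063 334.634]
 [412.511 339.328]]
```

View pics/v5.png

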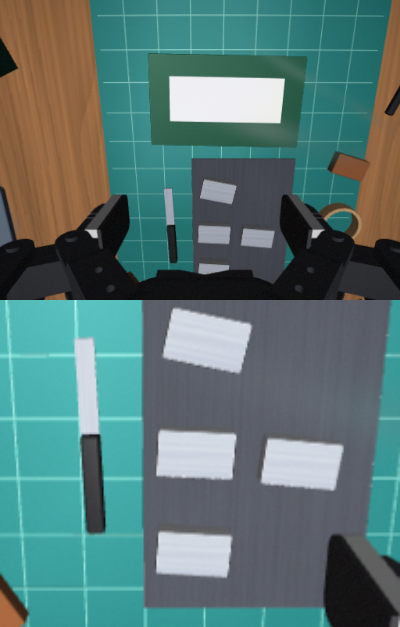

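Picture 5: the crop shows one black-handled steel-blade tool beside the plate. Its blade measures 79.7x16 mm, which matches. The other black-handled item, on the wood at scene (570,330), is thinner and beyond reach, so I leave it. The lid measures 143.4x243.6 mm, which also fits. Next I grasp the tool.

```bash
cat >> h.py <<'E'
YAW=-0.0193; LIP=np.array([531.5,193.3]); CASE=np.array([533.1,274.3]); TRAY=np.array([541,-271.]); 
CX=np.array([np.cos(YAW),np.sin(YAW)]); CY=np.array([-np.sin(YAW),np.cos(YAW)])
E
python3 - <<'E'
from h import *
d=np.array([-0.034,0.9994]);g=np.array([430.5,-29.6])+25*d
o=down(np.pi+0.034)
r.grip(0.45,90)
r.move_pose([*g,80],o); r.movel([*g,15],120); print(r.movel([*g,2],40,contact_N=8))
r.pause(.2);F0=np.array(r.get_force());r.grip(0.0,90);r.pause(.2)
print(r.get_opening(),np.array(r.get_eef_pos()),np.array(r.get_force())-F0)
r.movel([*g,90],100); im,m,P=shot("wrist","w4")
print(r.get_opening(),r.get_eef_pos(),np.array(r.get_force())-F0,r.get_moment(),r.get_clock())
o2=down(np.pi+YAW); t=LIP-40*CY; tcp=t-100*CY
r.move_pose([*tcp,95],o2); r.movel([*tcp,41],100); shot("scene","s5")
im,m,P=shot("wrist","w5");print(r.get_eef_pos(),proj(m,P,[[*t,47],[*LIP,54]]))
cv2.imwrite("pics/w5b.png",np.vstack([cv2.resize(im,(600,450))[:,:],]))
s=cv2.imread("pics/s5.png")[130:230,190:340];cv2.imwrite("pics/v6.png",np.hstack([cv2.resize(im,(400,300)),cv2.resize(s,(400,300),interpolation=cv2.INTER_CUBIC)]))
E
```

```text
False
0.15925471868003144 [430.178  -4.669   2.581] [-0.338  1.078  3.624]
0.16079298841934953 [428.85   -4.484  88.955] [-0.932  0.651 -1.339] [0.015 0.073 0.01 ] 10.075
[529.673  53.208  42.14 ] [[260.715 421.849]
 [260.781 486.396]]
```

View pics/v6.png

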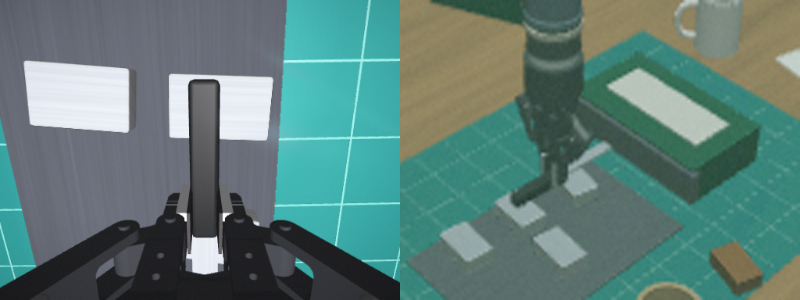

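Run:
```python
from h import *
m,P=campose("wrist");t=np.array(r.get_eef_pos());f=CX*8
for z in (6,10,14,18,22):
  for b in(-70,):
    q=[[*(t[:2]+b*CY+s*f),t[2]+z] for s in(1,-1)];print(z,proj(m,P,q).ravel()*400/512)
im=cv2.imread("pics/w5.png");g=im[:,:,:].max(2).astype(int)
print(g[110:118,225:295:3]); print(g[95:115,261])
```

```text
6 [186.632  79.016 217.544  78.992]
10 [186.091  78.985 217.93   78.961]
14 [185.518  78.953 218.339  78.928]
18 [184.908  78.919 218.774  78.893]
22 [184.258  78.883 219.238  78.856]
[[247 247 246 246 246 212  55  95 113 114 116 116 117 119 118 120 120  91
   46 243 242 242 242 241]
 [248 248 247 247 248 213  54  92 114 114 115 114 116 118 117 121 120  89
   47 244 244 244 244 244]
 [247 247 247 247 247 215  53  92 112 113 116 114 116 118 118 119 120  90
   47 246 246 246 246 246]
 [245 246 246 246 246 213  52  92 113 114 114 114 117 116 119 118 119  88
   47 247 247 247 247 247]
 [245 245 246 246 246 212  54  91 113 112 113 113 117 116 118 118 119  89
   47 247 247 247 247 247]
 [244 244 245 245 245 209  53  92 112 114 113 114 114 117 117 119 118  87
   47 246 246 247 246 247]
 [244 243 244 244 244 222  53  91 111 111 113 115 116 117 117 119 118  86
   46 246 246 246 246 246]
 [243 244 244 243 244 243  50  92 111 111 113 114 115 115 117 119 119  87
   46 245 245 245 246 246]]
[144 224 236 241 243 236 133  36  46  57  65  80  92 106 117 117 116 116
 117 117]
```

Run:
```python
from h import *
e=np.array(r.get_eef_pos());print(e)
end=LIP+14*CY-100*CY
F0=np.array(r.get_force());print(r.movel([*end,41],40,contact_N=2.5))
e=np.array(r.get_eef_pos());print(e,"tip depth past lip",(e[:2]-LIP)@CY+100,np.array(r.get_force())-F0)
shot("scene","s7")
```

```text
[529.673  53.208  42.14 ]
False
[529.871 107.093  41.027] tip depth past lip 13.77777587119796 [-0.51   0.539  0.37 ]
```

```bash
cat >> h.py <<'E'
def arc(th,rho,z0,back=100):
    "TCP with the blade tip at radius rho on the lid at angle th; z0 = TCP height at th=0"
    t=LIP+(144-rho*np.cos(th)-back)*CY
    return [*t,z0+rho*np.sin(th)]
E
python3 - <<'E'
from h import *
F0=np.array(r.get_force())
for th in (0.02,.06,.12,.2,.28,.34):
    r.movel(arc(th,131,44),40)
    print(th,np.array(r.get_force())-F0,np.array(r.get_eef_pos())[1:],r.get_opening())
r.pause(.3);shot("scene","s8")
s=cv2.imread("pics/s8.png")[120:240,180:340];cv2.imwrite("pics/v7.png",cv2.resize(s,(640,480),interpolation=cv2.INTER_CUBIC));print(r.get_clock())
E
```

```text
0.02 [-1.003 -0.399 -1.686] [106.081  46.711] 0.157974224350244
0.06 [-1.447 -0.286 -1.122] [106.294  52.028] 0.15798406636871534
0.12 [-2.192 -1.186 -1.389] [107.333  60.176] 0.15470708652153334
0.2 [-1.251  0.108 -0.526] [109.239  70.637] 0.1588015106414327
0.28 [-1.04  -0.012 -1.549] [111.704  80.668] 0.15639961014331275
0.34 [-1.976  0.011 -2.274] [114.035  88.047] 0.15677230504220696
15.3917
```

View pics/v7.png

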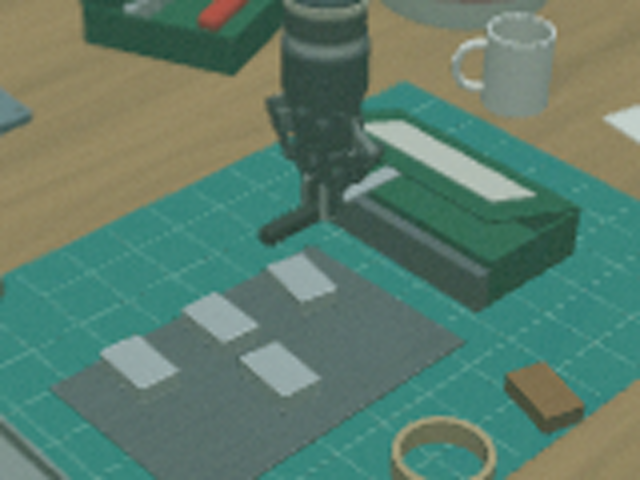

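Picture 7: the lid is lifting on the blade, with its lip well above the step at (350,190)–(480,260), and the fingers are clear. I carry on round the arc.

Run:
```python
from h import *
for th in (.5,.7,.9,1.1,1.3,1.5,1.65,1.78):
    r.movel(arc(th,131 if th<1 else 125,44),70)
    print(th,np.array(r.get_force()),r.get_opening())
shot("scene","s9")
s=cv2.imread("pics/s9.png")[80:240,150:363];cv2.imwrite("pics/v8.png",cv2.resize(s,(640,480),interpolation=cv2.INTER_CUBIC));print(r.get_clock())
```

```text
0.5 [ 0.288  0.094 -1.652] 0.15906791341253151
0.7 [-0.434 -0.23  -1.297] 0.15639384415922616
0.9 [-0.065 -0.11  -0.254] 0.15868785088285217
1.1 [-0.139  0.302 -0.173] 0.1577678734126389
1.3 [-0.528  0.366 -1.145] 0.1571811911259921
1.5 [ 0.437  0.163 -0.95 ] 0.15392707529369695
1.65 [ 1.016  0.775 -1.753] 0.15586450285880063
1.78 [ 0.274  0.124 -1.398] 0.1564857829696211
19.2833
```

View pics/v8.png

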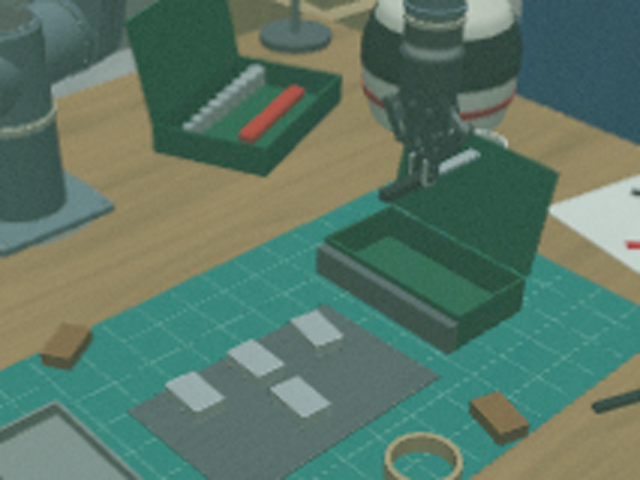

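Picture 8: the lid stands past upright and the case is empty. I lay the tool down, then feel the blanks.

```bash
cat >> h.py <<'E'
def favg(n=15):
    f=[]
    for _ in range(n): f.append(r.get_force());r.pause(.02)
    return np.mean(f,0)
def feel(c,u,half,push=11):
    "push blank centred at c along unit u with shut fingers; returns force against the push"
    u=np.array(u);a=np.arctan2(-u[0],u[1])  # tool y = u
    a=(a+np.pi/2)%np.pi-np.pi/2 if abs(u[1])<.5 else a
    s=np.array(c)-u*(half+11+9)
    r.move_pose([*s,70],down(a));r.movel([*s,12],120);r.pause(.2)
    f0=favg();o=[]
    for k in (9+push-6,9+push-3,9+push):
        r.movel([*(s+u*k),12],30);o.append(-(favg(12)-f0)@np.r_[u,0])
    r.movel([*(s-u*3),12],100);r.movel([*(s-u*3),70],150)
    return np.array(o)
E
python3 - <<'E'
from h import *
e=np.array(r.get_eef_pos());r.movel([*(e[:2]-60*CY),e[2]],150)
o=down(np.pi+0.034)
r.move_pose([385,-5,90],o);r.movel([385,-5,12],120);r.movel([385,-5,2],40,contact_N=6);r.pause(.2)
r.grip(.45);r.pause(.2);print(r.get_eef_pos(),r.get_opening());r.movel([385,-5,100],120)
im,m,P=shot("wrist","w10");print(r.get_clock())
r.move_pose([480,60,350],down(0));im,m,P=shot("wrist","w11");print(blanks(im,m,P))
h=cv2.cvtColor(im,cv2.COLOR_BGR2HSV);print("blade",quads(im,m,P,(h[...,1]<60)&(h[...,2]>140),9.5,600,1800))
E
```

```text
[384.689  -4.87    1.23 ] 0.45229738944656683
23.775
[[514.088 -89.476  56.919  40.112  -0.061 284.377 248.842]
 [605.599  -7.461  63.453  39.981  -0.098 346.577 198.162]
 [517.545   1.002  63.273  40.126  -0.048 287.985 192.754]
 [524.263  94.601  63.347  39.438  -0.205 293.732 128.594]]
blade [[ 873.04  -230.92    95.832   10.557   -1.175  488.457  318.054]
 [ 358.164   31.436   80.401   16.521   -1.436  181.445  170.261]]
```

Run:
```python
from h import *
r.grip(0)
B={"A":(517.4,-89.8,-.068),"B":(517.5,1,-.049),"C":(524.2,94.6,-.205)}
for k,(x,y,a) in B.items(): print(k,feel((x,y),(np.cos(a),np.sin(a)),32),r.get_clock())
print("D",feel((605.6,-7.5),(-np.sin(.1),-np.cos(.1)),20))
r.move_pose([480,40,350],down(0));im,m,P=shot("wrist","w12");print(blanks(im,m,P),r.get_clock())
```

```text
A [4.183 0.596 1.702] 32.4
B [5.142 2.236 1.351] 36.5667
C [0.137 0.176 0.189] 40.775
D [ 0.028 -0.01  -0.064]
[[526.997 -90.391  63.205  40.091  -0.066 294.134 236.462]
 [604.548 -18.412  63.429  39.94   -0.101 346.351 192.42 ]
 [527.373   0.477  63.355  40.012  -0.049 295.128 180.03 ]
 [533.884  92.67   63.302  39.459  -0.204 301.15  115.536]] 48.7
```

Run:
```python
from h import *
print("A",feel((527,-90.4),(np.cos(.066),-np.sin(.066)),32,12))
print("B",feel((527.4,.5),(np.cos(.049),-np.sin(.049)),32,7))
print("C",feel((533.9,92.7),(np.cos(.204),-np.sin(.204)),32,7))
r.grip(.7);r.move_pose([480,40,350],down(0));im,m,P=shot("wrist","w13");print(blanks(im,m,P),r.get_clock())
```

```text
A [4.107 0.424 1.969]
B [-0.225  3.63   1.814]
C [ 0.143  0.132 -0.056]
[[537.317 -90.848  63.117  39.885  -0.065 299.919 238.089]
 [604.48  -18.494  63.345  39.427  -0.1   346.364 192.806]
 [532.782   0.331  63.191  39.647  -0.048 298.737 180.436]
 [539.553  91.562  63.316  39.373  -0.203 305.345 116.647]] 63.8167
```

```bash
cat >> h.py <<'E'
def pick(c,ang):
    a=ang+np.pi/2;o=down(a)
    r.grip(.7,90);r.move_pose([*c,80],o);r.movel([*c,25],150);hit=r.movel([*c,5.5],60,contact_N=8)
    z=r.get_eef_pos()[2];r.grip(0,90);r.movel([*c,110],150);r.pause(.1)
    print("hit",hit,"z",z,"open",r.get_opening(),"Fz",favg(5)[2])
def place(c,ang,z=7):
    r.move_pose([*c,110],down(ang+np.pi/2));print("open",r.get_opening(),end=" ")
    if r.get_opening()<.4: print("LOST");return
    r.movel([*c,55],200);hit=r.movel([*c,z],60,contact_N=10)
    print("hit",hit,r.get_eef_pos());r.pause(.1);r.grip(.6);r.movel([*c,110],200)
E
python3 - <<'E'
from h import *
pick((537.3,-90.8),-.065);place(CASE-50*CX,YAW);print(r.get_clock())
im,m,P=shot("wrist","w14");cv2.imwrite("pics/v9.png",im)
E
```

```text
hit False z 4.9276823226030615 open 0.44611956160343835 Fz -3.763064192109416
open 0.44303260417852575 hit False [483.51  275.425   7.054]
71.7167
```

View pics/v9.png

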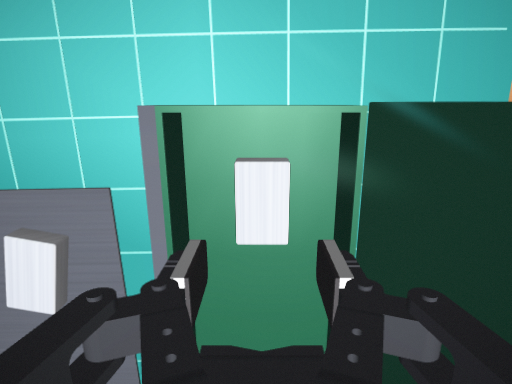

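Picture 9: blank A lies flat on the case floor at (262,200). I carry on with B, C and D, taking a fresh overview before each.

```bash
cat >> h.py <<'E'
def look(name,near,y=40):
    r.move_pose([480,y,350],down(0));im,m,P=shot("wrist",name);q=blanks(im,m,P)
    b=q[np.argmin(np.hypot(q[:,0]-near[0],q[:,1]-near[1]))];print(name,q[:,:5]);return b
E
python3 - <<'E'
from h import *
for n,near,dst in(("b",(532.8,.3),CASE+50*CX),("c",(539.5,91.5),TRAY-50*CX),("d",(604.5,-18.5),TRAY+50*CX)):
    b=look("w15"+n,near)
    if np.hypot(b[0]-near[0],b[1]-near[1])>35 or abs(b[2]-63)>3: print("moved?",b);break
    pick(b[:2],b[4]);place(dst,YAW);print(n,r.get_clock())
E
```

```text
w15b [[604.541 -18.339  63.386  40.032  -0.103]
 [532.962   0.168  63.294  40.002  -0.05 ]
 [539.644  91.574  63.31   39.484  -0.204]]
hit False z 4.973957881722221 open 0.4473713802700433 Fz -4.380062259831537
open 0.44124507793403855 hit False [583.467 273.464   6.993]
b 80.5917
w15c [[604.561 -18.332  63.412  39.951  -0.1  ]
 [539.634  91.54   63.405  39.473  -0.203]]
hit False z 4.916158357255378 open 0.4451568704156314 Fz -4.0384074012336955
open 0.4400970464264877 hit False [ 491.101 -270.114    7.051]
c 89.5
w15d [[604.626 -18.402  63.521  40.07   -0.098]]
hit False z 4.87877383858222 open 0.43892727155104105 Fz -4.318764512683613
open 0.44176457084549614 hit False [ 591.046 -272.027    6.997]
d 98.7917
```

Run:
```python
from h import *
r.move_pose([480,-190,350],down(0));a,m,P=shot("wrist","w16");print("tray",blanks(a,m,P))
r.move_pose([480,200,350],down(0));b,m,P=shot("wrist","w17");print("case",blanks(b,m,P))
h=cv2.cvtColor(b,cv2.COLOR_BGR2HSV);print("blade",quads(b,m,P,(h[...,1]<60)&(h[...,2]>140),9.5,600,1800))
s,_,_=shot("scene","s16")
cv2.imwrite("pics/v10.png",np.hstack([np.vstack([cv2.resize(x,(400,300)) for x in(b,a)]),cv2.resize(s[100:290,100:353],(400,600))]))
```

```text
tray [[ 720.71  -566.969   67.715   63.656   -1.533  394.79   371.419]
 [ 579.105 -496.937   51.108   34.545    1.217  320.929  337.6  ]]
case [[583.407 273.887  63.52   39.545  -0.021 337.231  98.878]
 [483.761 275.893  63.424  38.293  -0.002 264.728  97.401]]
blade []
```

View pics/v10.png

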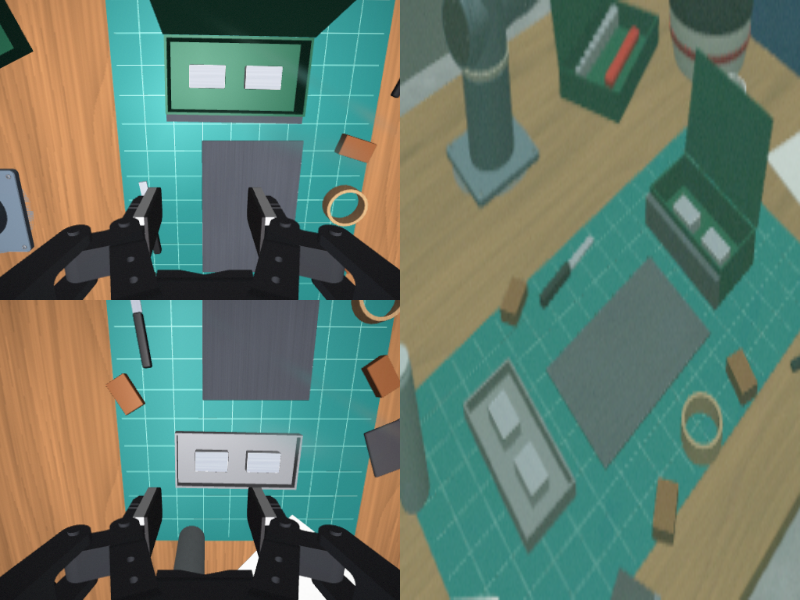

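Picture 10: two blanks lie in the case and two in the tray, nothing is left on the plate, the tool is on the mat, and the bystanders are untouched. Next I shut the lid with closed fingers from behind.

Run:
```python
from h import *
r.grip(0)
def pt(th,rho=115,w=11,dz=0):
    y=144-rho*np.cos(th)+4*np.sin(th)+w; z=52.5+rho*np.sin(th)+4*np.cos(th)+dz
    return [*(LIP+y*CY-30*CX),z]
s=[*(LIP+232*CY-30*CX),300]
print(r.get_clock());r.move_pose(s,down(YAW));s[2]=160;r.movel(s,150)
for th in (1.9,1.75,1.6,1.45,1.3,1.15,1.0,.85,.7,.55,.4,.28,.16,.08):
    r.movel(pt(th),90);print(th,np.array(r.get_force()),r.get_eef_pos()[2])
```

```text
102.3333
1.9 [-0.245  0.313  0.327] 160.6144692171434
1.75 [ 0.16  -0.643  0.476] 165.46691551850913
1.6 [ 0.43   0.165 -0.574] 167.53319612538692
1.45 [0.102 0.07  0.111] 167.0555064412861
1.3 [-0.547  0.292 -0.172] 164.23557828959545
1.15 [-0.727  0.538 -0.293] 158.87097320109976
1.0 [ 0.611  0.085 -0.847] 151.1524234230407
0.85 [-0.004 -1.293  0.712] 141.1819464570276
0.7 [-0.697  0.067  0.504] 129.2595910519564
0.55 [0.154 0.471 0.021] 115.55945477047713
0.4 [-0.228  0.237  0.951] 100.40620154953129
0.28 [-0.847  0.23   0.364] 87.48440814858886
0.16 [-0.078 -0.249 -0.014] 74.00931745179587
0.08 [-0.829 -0.328 -1.588] 65.04696004685795
```

Run:
```python
from h import *
p=np.array(r.get_eef_pos());f0=favg(8)
for z in (60,57,55.5,54,52,50):
    h=r.movel([p[0],p[1],z],25,contact_N=9);print(z,h,r.get_eef_pos()[2],favg(6)-f0)
    if h or (favg(6)-f0)[2]>8: break
p=np.array(r.get_eef_pos());r.movel([p[0],p[1],150],100)
r.move_pose([480,60,350],down(0));im,m,P=shot("wrist","w18");s,_,_=shot("scene","s18");d,_,_=shot("side","d18")
cv2.imwrite("pics/v11.png",np.vstack([np.hstack([cv2.resize(im,(400,300)),cv2.resize(s,(400,300))]),np.hstack([cv2.resize(s[130:220,230:350],(400,300),interpolation=cv2.INTER_CUBIC),cv2.resize(d[190:300,140:287],(400,300),interpolation=cv2.INTER_CUBIC)])]))
h=cv2.cvtColor(im,cv2.COLOR_BGR2HSV);print("blade",quads(im,m,P,(h[...,1]<60)&(h[...,2]>140),9.5,600,1800),r.get_clock())
```

```text
60 False 59.69834334964039 [-0.31   0.496  0.345]
57 False 56.754389901667054 [0.07  0.364 0.349]
55.5 False 56.55287437827335 [-1.475 -0.137  5.516]
54 False 56.46321702893995 [-3.874 -1.28  11.252]
blade [[ 873.481 -232.096   97.667   10.761   -1.173  489.684  320.758]
 [ 107.797    3.343   85.952   12.888   -1.565   20.149  189.264]
 [ 358.141   31.521   80.313   16.785   -1.435  181.65   171.   ]] 113.5333
```

View pics/v11.png

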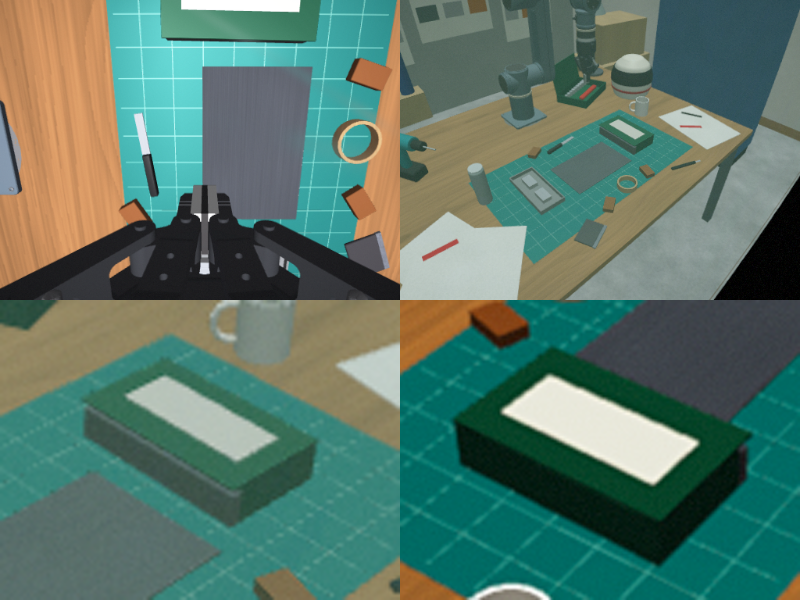

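Picture 11: the lid is shut (firm stop at z = 56.5 mm, which is the shut lid's top height), two blanks are in the tray, and the tool is on the bench. I hand the job in.

```bash
python3 -c "
from h import *
print(r.get_qd(),r.get_eef_pos());r.close_job()"
```

```text
[-0.    -0.001  0.005  0.004 -0.    -0.002] [479.646  60.835 347.938]
the job is handed in; nothing more can be done
```

The job is handed in at about 114 s on the robot clock. No verdict is reported, but every check before hand-in looked right.

- **Opening:** I pried the lid up with the blade under its lip, swung it past upright along the arc, and laid the tool on the bench.
- **Feeling:** There were four blanks. Two dragged, with 1.4–2.0 N holding after the push and peaks of 3.6–5 N. Two glided, at 0.2 N or less. I put the first pair in the case and the second in the tray.
- **Closing:** I shut the lid with closed fingers from behind, and they stopped firmly at 56.5 mm, the height of the shut lid's top.

**Last checks:**
- Before the lid was shut, pictures showed two blanks flat in the case and two in the tray.
- After it was shut, they showed the lid closed, nothing left on the plate, and the tape, spray can and mug where they were.
- The arm was standing clear at 348 mm.

**What disagreed:**
- After release, the tool lay about 25 mm from where I put it and slightly turned. I don't know if it slipped or was knocked. It lies on the bench clear of the case and tray, so I left it.
- The force readings wandered by about 1 N. One mid-push reading on one of the dragging blanks fell to 0.6 N, so I pushed both dragging blanks and one of the gliding ones again; all three gave the same result.
- My automatic mask missed the blanks in the tray, so I confirmed those by eye in the pictures.

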